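# Take the depth of the organiser with a tape measure and lock it

### The arm

A 7-joint arm with a two-finger parallel gripper is mounted at the origin on the work surface. World frame = base frame: x ahead of the robot, y to its left, z up, the work surface at z = 0. Lengths are in m, angles in degrees, forces in N, time in s.
With the tool pointing down it reaches from about 0.425 to 0.875 m from the base axis. Payload 4.7 kg.
Tool frame: the origin (TCP) lies on the centre line of the jaws, within the pads' length; the fingertips stand 19 mm ahead of it and the grasp point (between the pads) is the TCP; z points along the fingers, y is the line along which they close (so a half turn about z gives the same grasp; the last joint's range is limited). The gripper opens to 87 mm and grips with 3 to 60 N. Pads are 19 mm wide; open, the fingers measure 117 mm over their backs; the gripper's body (75 mm by 190 mm) begins 51 mm behind the grasp point.
Start: joints at [-71.041, 18.392, -4.016, 83.108, 1.295, 78.541, -3.26], TCP at [0.203, 0.618, 0.242] pointing down, gripper open.
Joint ranges: [-163.93, 163.93], [-17.29, 119.83], [-79.2, 71.16], [3.27, 140.29], [-89.18, 269.18], [5.43, 117.66], [-154.24, 154.24]. Speed limits (degrees/s): [147.25, 147.25, 180, 180, 180, 180, 180].

### API

Orientations are given as [roll, pitch, yaw] about the fixed x, y, z axes, in that order (R = Rz(yaw) Ry(pitch) Rx(roll)).
In Python, from cell import env, imaging gives the robot as it stands.
- The arm moves only by the shell command python3 -m crank 'ROWS' [OPENING] [FORCE]. ROWS is JSON, a list of rows, each an object of numbers: "x", "y", "z": the shift along the tool's x, y, z in m; "turn": the turn about the tool's z in rad. In form: [{"x": .., "y": .., "z": .., "turn": ..}, ...]. A call has 1 to 12 rows; each row is the pose to reach, as a shift and turn from the pose commanded when the call began, along the tool's axes at that moment; what a row does not reach only later rows make up. A row lasts 1/8 s, in which the tool goes at most 62.5 mm and 10.7 degrees, less where a joint would pass 70% of its speed; a pose out of reach is approached as far as the arm can. A call with a gripper value outside its range is refused whole. OPENING is the finger opening in m, from 0 to 0.087, set as the call begins (- or left out, the last holds). The fingers move at their own pace and stop on an object; FORCE is the grip in N (left out, the last holds). Time passes only in rows, so rows that repeat a pose let the fingers close. It gives the time, the measured TCP pose, the force, the opening and the grip force at its end, in the units of the state.
- env.get_obs(): the state, without advancing time (a new reading comes with each control period).
- imaging.read_camera(name): name is "side" or "top"; returns the picture (384x512x3 uint8, red, green, blue); there is no depth.
- imaging.get_calibration(name): a dict with "camera_matrix" (3x3 intrinsics, pixels), "k1" (the pictures are not rectified: a ray, as slopes to the right and down, at radius r is drawn at 1 + k1 r^2 times it, then the intrinsics apply), "position" and "attitude" of the camera in the world. Camera axes: x right, y up, looking along -z (the intrinsics and any distortion apply to the point x, -y, -z); pixel columns grow to the right and rows downward; lengths in m; the calibration is good to about 2 mm. A picture is of the moment at which its call begins. get_calibration takes no time and is no camera call.
- env.sign_off(): hands the job in; it is judged then, once.
The state is a dict: "time_s": time; "qpos": joint angles; "joint_velocities": joint speeds; "effort": joint torques, N m; "tool_pos": TCP position; "tool_rot": TCP orientation; "force": force on the tool from outside, world axes, zero at the start; "wrist_torque": the same for the moment, N m; "grip_width": finger opening in m; "grasp_force": force on a finger pad.
Only numpy, scipy, OpenCV 4.12 (cv2) and the standard library are available. Lean on these libraries where they do the work, as an engineer would, in place of code of your own. Each camera call takes 0.05 s, during which the arm holds its last target. There are 200 camera calls.

### The job

Take the depth of the bamboo organiser for a new liner: pick the yellow tape measure off the clear plastic case without pressing its red stop button in, hook its end over the organiser's open front edge, back it away along the board, square to the edge, against its spring until its heel sits gently against the back panel, and squeeze the stop button home there. Let go and leave it locked, standing on the board with the hook on the edge and the heel at the panel, so that I can read it; leave everything else where it lies.

Things in the scene. Friction and masses are not known exactly. Their poses are not given: they have to be found in the camera images.
- tape: Spring-return steel tape measure, yellow and black, about 0.3 kg, standing upright on the lid of the clear case, its hook overhanging. Case 75 mm long (x), 36 mm thick (y), 66 mm tall (z). Origin: centre of the underside; +x points out of the mouth along the blade (hook end), -x to the flat heel, +y to the cheek that carries the stop button, z up.
- pull_out (a joint): How far the blade is pulled out of the case, m: 0 fully in, at most 0.135. A spring draws it in with 3.5 N at 0 rising to 4.6 N at 0.11; when the tape is unlocked and let go the case runs back to the hook. The blade is 19 mm wide and leaves the mouth 3 to 5 mm above the underside.
- stop_button (a joint): Red push button, 21 mm across, on the tape's +y cheek: 0 out, 0.004 pressed in. It is stiff: it stays where it is below 25 N, slides in above that and stays there, braking the blade (home at 0.0035 to 0.004); a squeeze of 40 N puts it home in half a second. It cannot be pulled out again, and a tape locked too early cannot be drawn.
- button_face (a point): Centre of the stop button's outer face: x = 0, 42 mm above the tape's underside, 23 mm from the tape's mid-plane when out. Grip the tape from above across its thickness at this height and x: one finger then lies on the button (41 mm over button and case), so hold it lightly, with about 12 to 16 N, until the lock is wanted.
- heel (a point): Centre of the tape's flat heel, at the tape's x = -37.5 mm, 30 mm above its underside.
- blade: The blade with its steel end hook (axes and origin as the tape's with the blade in). The hook is a flat lip 20 mm wide, 2.5 mm thick, reaching from 9 mm below to 5 mm above the level of the tape's underside. A pull of more than 15 N, or landing it hard on something, would bend it.
- hook_face (a point): Point on the lip's inner face (the face towards the mouth, which bears on the edge), 4 mm below the level of the tape's underside. With the blade in it lies 39.5 mm ahead of the tape's origin along x. Axes as the tape's.
- organiser: Heavy bamboo board, fixed: 18 mm thick, 240 mm wide (y), with an open front edge at local x = -95 mm, a back panel at x = +95 mm and 16 mm high side rails at y = +-116 mm. Origin: centre of the underside, on the table. x points from the front edge to the back panel, z up. The tape lies along the middle (y near 0) with its own +x along the organiser's -x.
- front_edge (a point): Middle of the upper rim of the organiser's front edge, at its x = -95 mm, 18 mm above the table.
- panel_foot (a point): Middle of the foot of the back panel's inner face, at the organiser's x = +95 mm, on top of the board. Edge to panel is 190 mm, so the blade is out by 113 mm when the heel is home.
- back_panel: The organiser's thin back panel, 240 mm wide, 55 mm high above the board, 10 mm thick. It is flimsy: more than 10 N would spring it and spoil the reading; 2 to 6 N seats the heel.
- clear_case: Closed, slightly frosted clear plastic case for small parts, fixed, 72 x 120 x 32 mm; the tape stands on its lid. Origin: centre of the underside.
- clipper: White hair clipper lying on the table, 200 x 48 x 40 mm. Leave alone.
- trimmer: Black trimmer lying on the table, 150 x 40 x 30 mm. Leave alone.
- red_comb: Red comb lying on the organiser's board near one side rail, 175 x 28 x 5 mm. Leave alone.
- guide_black: Black guide comb on the organiser's board near the other rail, 46 x 36 x 18 mm. Leave alone.
- guide_blue: Blue guide comb on the table, 46 x 36 x 18 mm. Leave alone.
- oil_bottle: Small clear oil bottle, 28 mm across, 75 mm tall. Leave alone.
- spray_bottle: Blue bottle, 60 mm across, 120 mm tall. Leave alone.
- dust_brush: Small brush lying on the table, 170 mm long. Leave alone.
Mind the look-alikes: they are no part of the job. Leave any pink or purple look-alike of the tape alone.

How it is judged:
By the outcome, as a careful person would: the job done as asked, in the order asked, and still so for the second after the job is handed in, with the robot touching nothing.
It also fails if it takes over 51 s, if anything falls off the work surface, if the arm or the gripper's body presses on something with over 40 N, if the wrist force passes 120 N, or if a joint passes its speed limit or range.

## Working session

There is one attempt and no reset: what is moved stays moved. The work goes in short steps, Python scripts to look and compute and a shell command to move; the robot and the scene stay as the last step left them, time stands still between calls to the robot, and variables do not carry over. Pictures are saved under pics/ and viewed, at most 10 in all, crops included, and the job is handed in when it is done.

```bash
ls; mkdir -p pics; python3 - <<'E'
from cell import env, imaging
import cv2
print(env.get_obs())
for n in("side","top"):
    im=imaging.read_camera(n); cv2.imwrite(f"pics/{n}0.png",im[:,:,::-1]); 
    print(n,imaging.get_calibration(n))
E
```

```text
pics
{'time_s': 0.0, 'qpos': array([-71.04102758,  18.43822468,  -4.01629655,  83.17279904,
         1.29140085,  78.539983  ,  -3.25987829]), 'joint_velocities': array([-0.00751156, -0.00507608,  0.04178469,  0.04204988,  0.0468974 ,
       -0.08482158,  0.00868739]), 'effort': array([-5.37128126e-04, -4.91282344e+01, -4.04102392e-01, -3.12535536e+01,
       -6.37565064e-02,  4.35763830e-02,  1.84482592e-04]), 'tool_pos': array([0.2023533 , 0.61717574, 0.24048944]), 'tool_rot': array([-1.79894035e+02,  1.85678343e-03,  1.61850862e+02]), 'force': array([ 0.30267245, -0.38416656, -0.02786581]), 'wrist_torque': array([0.00534217, 0.03447017, 0.00382978]), 'grasp_force': 0.0, 'grip_width': 0.08738557739459521}
side {'camera_matrix': array([[368.27937947,   0.        , 262.72861279],
       [  0.        , 368.27937947, 191.2514322 ],
       [  0.        ,   0.        ,   1.        ]]), 'k1': -0.002379583630829586, 'position': array([ 0.01758363, -0.9510488 ,  0.72342364]), 'attitude': array([ 56.05882472,  -0.28659087, -29.08532966])}
top {'camera_matrix': array([[348.81840154,   0.        , 257.36211532],
       [  0.        , 348.81840154, 191.46265646],
       [  0.        ,   0.        ,   1.        ]]), 'k1': -0.09366004231819809, 'position': array([ 0.32360988, -0.13286494,  0.99896414]), 'attitude': array([ 1.06973197e+01,  8.11814904e-02, -8.90247417e+01])}
```

View pics/side0.png

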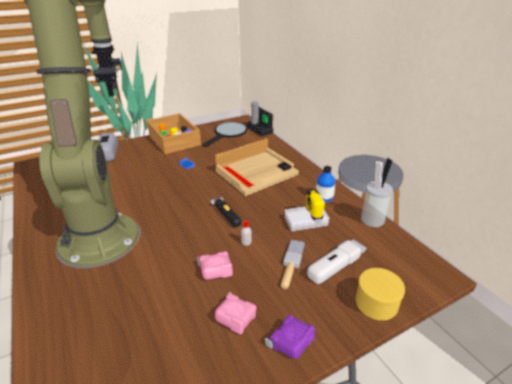

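View pics/top0.png

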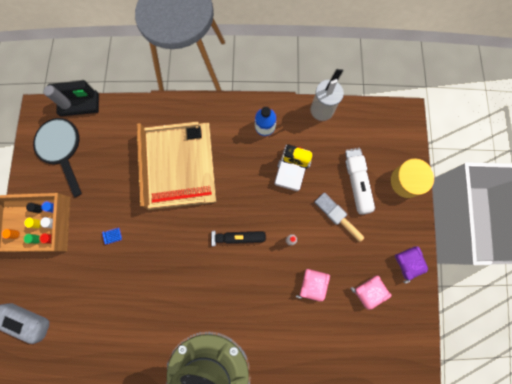

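The side view shows the yellow tape at about (316,206) on the clear case, and the organiser around (257,168). In the top view the tape is near (297,156). The organiser's back panel is at column ~143 and its open front at ~213.

```bash
cat > h.py <<'E'
import numpy as np, cv2
from cell import env, imaging
from scipy.spatial.transform import Rotation as R
from scipy.optimize import least_squares
C={n:imaging.get_calibration(n) for n in("side","top")}
def proj(n,P):
    c=C[n]; p=(np.atleast_2d(P)-c["position"])@R.from_euler("xyz",c["attitude"],degrees=True).as_matrix()
    s=np.c_[p[:,0]/-p[:,2],p[:,1]/p[:,2]]; s=s*(1+c["k1"]*(s**2).sum(1))[:,None]
    K=c["camera_matrix"]; return s*[K[0,0],K[1,1]]+K[:2,2]
def tri(a,b):  # side px, top px
    f=lambda P:np.r_[proj("side",P)[0]-a,proj("top",P)[0]-b]
    r=least_squares(f,[.5,-.1,.05]); return r.x, np.abs(r.fun).max()
def onz(n,uv,z):
    r=least_squares(lambda q:proj(n,[q[0],q[1],z])[0]-uv,[.5,-.1]); return r.x
def crop(n,f,x0,y0,w,h,s):
    im=imaging.read_camera(n)[y0:y0+h,x0:x0+w,::-1]
    return cv2.resize(im,(w*s,h*s),interpolation=cv2.INTER_CUBIC)
E
python3 - <<'E'
from h import *
a=crop("side",0,275,160,66,75,6); b=crop("top",0,265,135,60,75,6)   
cv2.imwrite("pics/c1.png",np.hstack([a,b]))
a=crop("side",0,205,130,100,70,5); b=crop("top",0,130,115,100,100,3) ; b=b[:, :]
a=cv2.copyMakeBorder(a,0,0,0,0,cv2.BORDER_CONSTANT)
m=np.zeros((350,800,3),np.uint8); m[:,:500]=a; m[:300,500:]=b
cv2.imwrite("pics/c2.png",m)
E
```

```text
(no output)
```

View pics/c1.png

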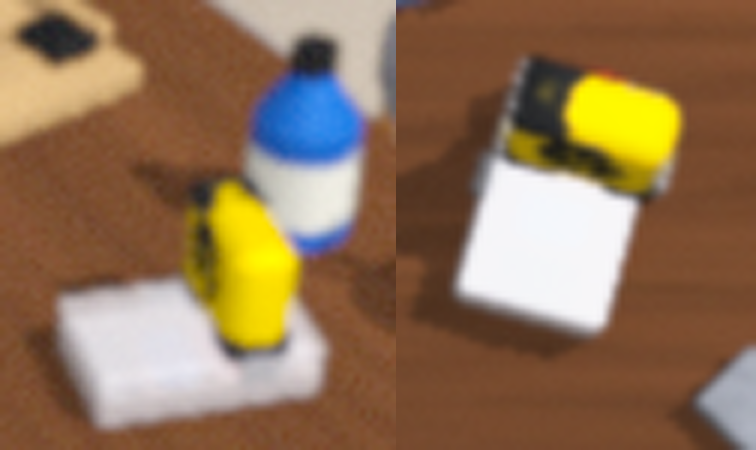

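View pics/c2.png

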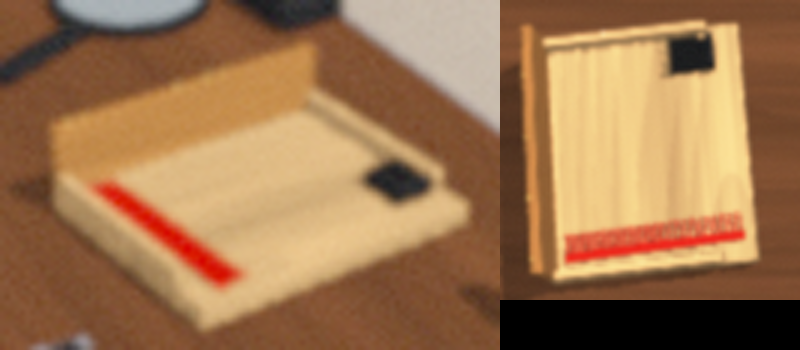

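c1 shows the red button on the tape's far (+x world) cheek at crop (605,73), so the hook points to world -y. c2 shows the organiser's front-edge corners at crop (740,25) and (758,258) in the top view. I'll fit poses to these points and overlay them to check.

```bash
cat > fit.py <<'E'
from h import *
S1=lambda u,v:(275+u/6,160+v/6); T1=lambda u,v:(265+(u-396)/6,135+v/6)
S2=lambda u,v:(205+u/5,130+v/5); T2=lambda u,v:(130+(u-500)/3,115+v/3)
def W(p,L): return np.atleast_2d(L)@R.from_euler("z",p[3]).as_matrix().T+p[:3]
def fit(obs,x0):
    f=lambda p:np.concatenate([proj(n,W(p,L))[0]-uv for n,uv,L in obs])
    r=least_squares(f,x0,loss="soft_l1"); return r.x,r.fun.reshape(-1,2).round(1)
e=.12
org=[("top",T2(740,25),(-.095,-e,.018)),("top",T2(758,258),(-.095,e,.018)),
("top",T2(523,27),(.105,-e,.073)),("top",T2(531,272),(.105,e,.073)),
("side",S2(470,205),(-.095,-e,.018)),("side",S2(205,322),(-.095,e,.018)),
("side",S2(315,42),(.105,-e,.073)),("side",S2(52,125),(.105,e,.073))]
po,ro=fit(org,[.6,.1,0,1.57])
case=[("top",T1(458,297),(-.036,-.06,.032)),("top",T1(607,331),(.036,-.06,.032)),
("side",S1(60,300),(-.036,-.06,.032)),("side",S1(95,400),(.036,-.06,.032)),("side",S1(325,358),(.036,.06,.032)),("top",T1(640,200),(.036,.024,.032))]
pc,rc=fit(case,[.65,-.25,0,-1.8])
tp=[("top",T1(527,60),(-.0375,.018,.066)),("top",T1(655,198),(.0375,-.018,0)),("top",T1(510,158),(-.0375,-.018,0)),
("side",S1(225,350),(.0375,-.018,0)),("side",S1(287,352),(.0375,.018,0))]
pt,rt=fit(tp,[.65,-.25,.03,-1.8])
for n,p,r in(("org",po,ro),("case",pc,rc),("tape",pt,rt)): print(n,p[:3].round(4),np.degrees(p[3]).round(1),r.tolist())
E
cat > ov.py <<'E'
from fit import *
def box(im,n,p,a,b,o,s,c):
    for i in range(8):
        for k in range(3):
            j=i|1<<k
            if j>i:
                q=[[(a,b)[m>>t&1][t] for t in range(3)] for m in(i,j)]
                u=((proj(n,W(p,q))-o+.5)*s).round().astype(int); cv2.line(im,u[0].tolist(),u[1].tolist(),c,1)
def draw(n,o,w,h,s,po,pc,pt):
    im=crop(n,0,*o,w,h,s)
    box(im,n,po,(-.095,-.12,0),(.095,.12,.018),o,s,(0,255,0));box(im,n,po,(.095,-.12,.018),(.105,.12,.073),o,s,(0,255,0))
    box(im,n,pc,(-.036,-.06,0),(.036,.06,.032),o,s,(255,0,0));box(im,n,pt,(-.0375,-.018,0),(.0375,.018,.066),o,s,(255,0,255))
    return im
if __name__=="__main__":
    a=draw("side",(205,130),140,110,4,po,pc,pt)[:,:] ;b=draw("top",(130,110),190,105,4,po,pc,pt)
    m=np.zeros((600,760,3),np.uint8); 
    x=draw("side",(275,185),66,50,6,po,pc,pt); m[:420]=b; m[420:600,:396]=cv2.resize(x,(396,180)) if 0 else x[:180]
    y=cv2.resize(draw("side",(205,130),100,66,5,po,pc,pt),(272,180)); m[420:,430:702]=y
    cv2.imwrite("pics/ov1.png",m)
E
python3 ov.py
```

```text
org [ 0.5859  0.0981 -0.0029] 96.9 [[-0.3, -0.5], [0.0, 0.5], [0.1, -0.9], [0.4, 0.1], [0.0, 0.4], [-0.2, -2.1], [-0.6, 0.5], [0.0, 0.4]]
case [ 0.5773 -0.2292 -0.0062] -105.1 [[-0.1, -0.1], [-0.6, 1.1], [-0.7, 1.5], [0.5, -1.0], [-0.3, 0.1], [1.3, -4.5]]
tape [ 0.5967 -0.2387  0.0428] -104.0 [[0.5, -1.4], [-0.1, 1.4], [-1.6, 1.4], [0.2, 0.9], [1.1, -1.3]]
```

View pics/ov1.png

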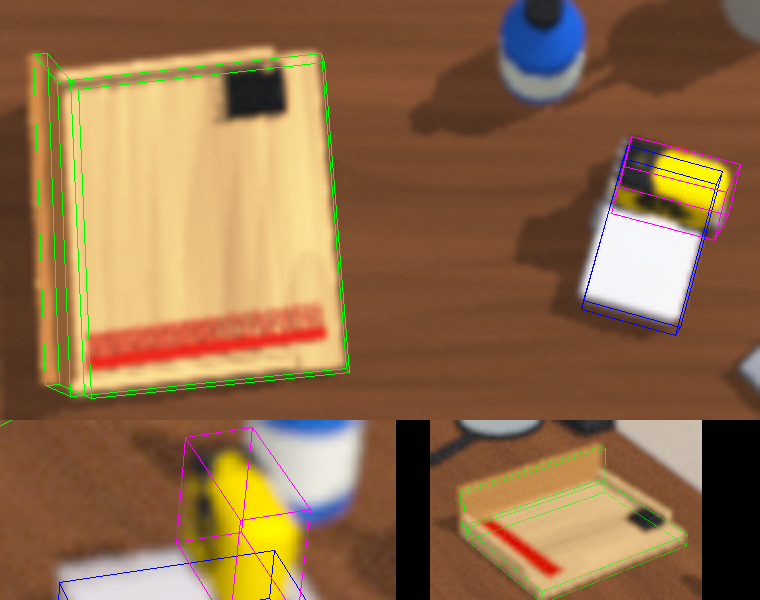

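```bash
python3 - <<'E'
s=open('fit.py').read()
s=s.replace('def fit(obs,x0):\n    f=lambda p:','def fit(obs,x0):\n    z=x0[2]\n    F=lambda q:np.r_[q[:2],z,q[2]]\n    f=lambda q:(lambda p:').replace('for n,uv,L in obs])','for n,uv,L in obs]))(F(q))')
s=s.replace('least_squares(f,x0,loss="soft_l1"); return r.x,','least_squares(f,[x0[0],x0[1],x0[3]],loss="soft_l1"); return F(r.x),')
s=s.replace(',("top",T1(640,200),(.036,.024,.032))','').replace('-.25,.03,','-.25,.032,')
s=s.replace('("side",S1(287','("top",T1(650,197),(.0375,-.018,0)),("side",S1(287')
open('fit.py','w').write(s)
o=open('ov.py').read().split('if __name__')[0]+'''if __name__=="__main__":
    m=np.hstack([draw("side",(275,170),62,72,6,po,pc,pt),draw("top",(265,135),62,72,6,po,pc,pt)])
    cv2.imwrite("pics/ov2.png",m)
'''
open('ov.py','w').write(o)
E
python3 ov.py
```

```text
org [0.585 0.097 0.   ] 96.9 [[-0.1, -0.6], [0.3, 0.7], [0.2, -1.0], [0.4, 0.3], [0.0, -0.1], [-0.3, -2.6], [-0.6, 0.0], [-0.1, -0.1]]
case [ 0.5758 -0.2323  0.    ] -106.8 [[0.6, -0.5], [0.1, 1.4], [-0.3, 0.2], [0.2, -2.2], [0.1, -0.4]]
tape [ 0.6014 -0.2379  0.032 ] -103.1 [[-0.3, -1.6], [-0.8, 0.5], [-2.1, 1.0], [1.3, 3.2], [0.0, 0.7], [2.0, 0.8]]
```

View pics/ov2.png

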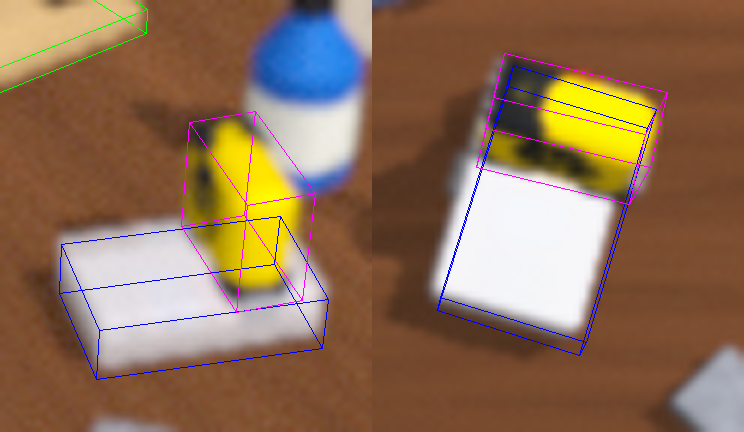

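The overlay fits the organiser well. The tape and case are off by 1–3 px, because one of my case clicks sat between the top and bottom corners. I'll fix that and move above the tape to check from near.

```bash
sed -i 's/S1(60,300)/S1(60,295)/;s/S1(95,400)/S1(93,368)/;s/S1(325,358)/S1(325,343)/' fit.py
cat > to.py <<'E'
import sys; from h import *
def to(x,y,z,yaw):
    o=env.get_obs(); M=R.from_euler("xyz",[180,0,o["tool_rot"][2]],degrees=True).as_matrix()
    d=M.T@(np.array([x,y,z])-o["tool_pos"]); print("t",o["time_s"],o["tool_pos"].round(4),o["tool_rot"].round(2),"F",o["force"].round(1),"dxyz",d.round(4),"turn",np.radians(o["tool_rot"][2]-yaw).round(3))
if __name__=="__main__": to(*map(float,sys.argv[1:]))
E
python3 fit.py; python3 to.py .598 -.236 .2 76; python3 -c "
from h import *
print(tri((326.5,167),(265,111)), onz('top',(265,130),0.03))"
```

```text
org [0.585 0.097 0.   ] 96.9 [[-0.1, -0.6], [0.3, 0.7], [0.2, -1.0], [0.4, 0.3], [0.0, -0.1], [-0.3, -2.6], [-0.6, 0.0], [-0.1, -0.1]]
case [ 0.5784 -0.2272  0.    ] -104.0 [[-0.4, -0.6], [-0.6, 0.2], [-0.7, 0.5], [1.2, 2.4], [-0.1, 0.3]]
tape [ 0.6014 -0.2379  0.032 ] -103.1 [[-0.3, -1.6], [-0.8, 0.5], [-2.1, 1.0], [1.3, 3.2], [0.0, 0.7], [2.0, 0.8]]
t 0.6 [0.2025 0.6177 0.2416] [180.     0.   161.85] F [-0.2 -0.3 -0.4] dxyz [-0.6417 -0.688   0.0416] turn 1.498
(array([ 0.70933642, -0.14505784,  0.12015725]), np.float64(0.5405731264212363)) [ 0.69042238 -0.14765449]
```

```bash
python3 -m crank '[{"x":-0.04,"y":-0.043,"z":0,"turn":0.1},{"x":-0.08,"y":-0.086,"z":0,"turn":0.2},{"x":-0.12,"y":-0.129,"z":0,"turn":0.3},{"x":-0.16,"y":-0.172,"z":0,"turn":0.4},{"x":-0.2,"y":-0.215,"z":0,"turn":0.5},{"x":-0.24,"y":-0.258,"z":0,"turn":0.6},{"x":-0.28,"y":-0.301,"z":0,"turn":0.7},{"x":-0.32,"y":-0.344,"z":0,"turn":0.8},{"x":-0.36,"y":-0.387,"z":0,"turn":0.9},{"x":-0.4,"y":-0.43,"z":0,"turn":1.0},{"x":-0.44,"y":-0.473,"z":0,"turn":1.1},{"x":-0.44,"y":-0.473,"z":0,"turn":1.1}]' 0.087 13; python3 to.py .6 -.237 .2 76.5
```

```text
time_s: 2.1
tool_pos: [0.4746, 0.026, 0.2421]
tool_rot: [179.9, 0.1, 98.3]
force: [-0.7, -0.3, 0.6]
grip_width: 0.0871
grasp_force: 0.0
t 2.1 [0.4746 0.026  0.2421] [1.7992e+02 7.0000e-02 9.8270e+01] F [-0.7 -0.3  0.6] dxyz [-0.2783  0.0863  0.0421] turn 0.38
```

```bash
python3 -m crank '[{"x":-0.05,"y":0.016,"z":0,"turn":0.1},{"x":-0.1,"y":0.031,"z":0,"turn":0.2},{"x":-0.15,"y":0.047,"z":0,"turn":0.3},{"x":-0.2,"y":0.062,"z":0.02,"turn":0.39},{"x":-0.25,"y":0.077,"z":0.05,"turn":0.39},{"x":-0.278,"y":0.086,"z":0.08,"turn":0.39},{"x":-0.278,"y":0.086,"z":0.09,"turn":0.39},{"x":-0.278,"y":0.086,"z":0.09,"turn":0.39},{"x":-0.278,"y":0.086,"z":0.09,"turn":0.39}]'
python3 to.py .6 -.237 .074 76.5; python3 - <<'E'
from h import *
m=np.hstack([crop("side",0,270,130,80,90,5),crop("top",0,255,105,80,90,5)])
o=env.get_obs(); p=o["tool_pos"]; M=R.from_euler("xyz",o["tool_rot"],degrees=True).as_matrix()
for k,(n,o0) in enumerate((("side",(270,130)),("top",(255,105)))):
    for L,c in(((0,0,0),(0,255,0)),((0,0,.085),(255,0,255)),((0,.0435,.019),(255,255,0)),((0,-.0435,.019),(255,255,0))):
        u=((proj(n,p+M@L)[0]-o0+.5)*5+[400*k,0]).astype(int); cv2.circle(m,u.tolist(),3,c,-1)
cv2.imwrite("pics/g1.png",m)
E
```

```text
time_s: 3.22
tool_pos: [0.6018, -0.2286, 0.1529]
tool_rot: [179.9, -0.1, 76.6]
force: [0.3, 0.1, 1.2]
grip_width: 0.0872
grasp_force: 0.0
t 3.225 [ 0.6018 -0.2286  0.1529] [ 1.799e+02 -9.000e-02  7.662e+01] F [0.3 0.1 1.2] dxyz [-0.0086  0.0002  0.0789] turn 0.002
```

View pics/g1.png

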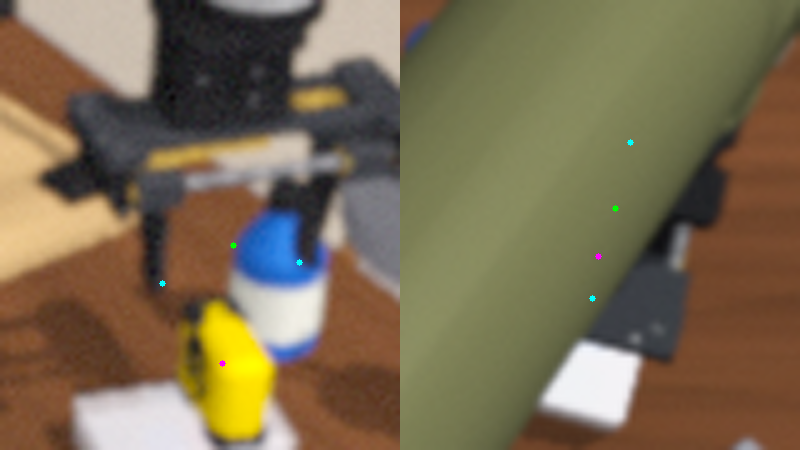

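The side view shows the gripper hovering square above the tape. The fingertips appear at (155,288) and (308,262), within about 1.5 px of prediction, so calibration is sound. The top view is blocked by the arm. I'll refine the tape's position from silhouette extents.

```bash
python3 - <<'E'
from fit import *
im0=cv2.imread("pics/top0.png"); ims=cv2.imread("pics/side0.png")
def mask(im,x0,y0,x1,y1):
    h=cv2.cvtColor(im,cv2.COLOR_BGR2HSV); m=np.zeros(im.shape[:2],bool)
    s=h[y0:y1,x0:x1]; m[y0:y1,x0:x1]=(s[...,0]>22)&(s[...,0]<36)&(s[...,1]>170)&(s[...,2]>90); return m
for n,im,b in(("top",im0,(265,135,325,175)),("side",ims,(295,180,335,225))):
    v,u=np.nonzero(mask(im,*b)); print(n,"u",u.min(),u.max()+1,"v",v.min(),v.max()+1,"n",len(u))
# extents of box silhouettes for candidates
L=np.array([[a,b,c] for a in(-.0375,.0375) for b in(-.018,.018) for c in(0,.066)])
for p in([.6014,-.2379],[.598,-.236],[.598,-.232],[.595,-.232],[.601,-.231],[.604,-.236]):
    q=W(np.r_[p,.032,np.radians(-103.7)],L)
    for n in("top","side"):
        w=proj(n,q); print(p,n,w.min(0).round(1),w.max(0).round(1),end=" ")
    print()
E
```

```text
org [0.585 0.097 0.   ] 96.9 [[-0.1, -0.6], [0.3, 0.7], [0.2, -1.0], [0.4, 0.3], [0.0, -0.1], [-0.3, -2.6], [-0.6, 0.0], [-0.1, -0.1]]
case [ 0.5784 -0.2272  0.    ] -104.0 [[-0.4, -0.6], [-0.6, 0.2], [-0.7, 0.5], [1.2, 2.4], [-0.1, 0.3]]
tape [ 0.6014 -0.2379  0.032 ] -103.1 [[-0.3, -1.6], [-0.8, 0.5], [-2.1, 1.0], [1.3, 3.2], [0.0, 0.7], [2.0, 0.8]]
top u 284 312 v 148 167 n 272
side u 306 325 v 190 218 n 334
[0.6014, -0.2379] top [281.9 143.3] [313.6 168.7] [0.6014, -0.2379] side [304.7 188.1] [327.  221.5] 
[0.598, -0.236] top [281.2 144.5] [313.  169.8] [0.598, -0.236] side [303.5 188.1] [325.6 221.5] 
[0.598, -0.232] top [279.8 144.4] [311.5 169.8] [0.598, -0.232] side [302.8 187.5] [324.8 220.7] 
[0.595, -0.232] top [279.8 145.5] [311.5 170.8] [0.595, -0.232] side [302.  187.7] [324. 221.] 
[0.601, -0.231] top [279.5 143.4] [311.1 168.8] [0.601, -0.231] side [303.4 187.1] [325.4 220.3] 
[0.604, -0.236] top [281.2 142.3] [312.9 167.8] [0.604, -0.236] side [305.  187.6] [327.3 220.9]
```

The silhouette extents in both views agree on a tape centre of (0.601, -0.238). With the button proud, I'll shift the grip centre 2.5 mm toward it and descend.

```bash
python3 -m crank '[{"x":-0.0093,"y":0.004,"z":0},{"x":-0.0093,"y":0.004,"z":0.02},{"x":-0.0093,"y":0.004,"z":0.045},{"x":-0.0093,"y":0.004,"z":0.065},{"x":-0.0093,"y":0.004,"z":0.077},{"x":-0.0093,"y":0.004,"z":0.078},{"x":-0.0093,"y":0.004,"z":0.078}]' 0.087 13
python3 to.py .601 -.238 .074 76.5
python3 - <<'E'
from h import *
m=np.hstack([crop("side",0,280,150,70,90,6),crop("top",0,255,115,60,90,6)])
cv2.imwrite("pics/g2.png",m)
E
```

```text
t 3.325 [ 0.6018 -0.2291  0.1531] [ 1.7986e+02 -7.0000e-02  7.6590e+01] F [-0.2  0.1  0.8] dxyz [-0.0088  0.0013  0.0791] turn 0.002invalid input
```

View pics/g2.png

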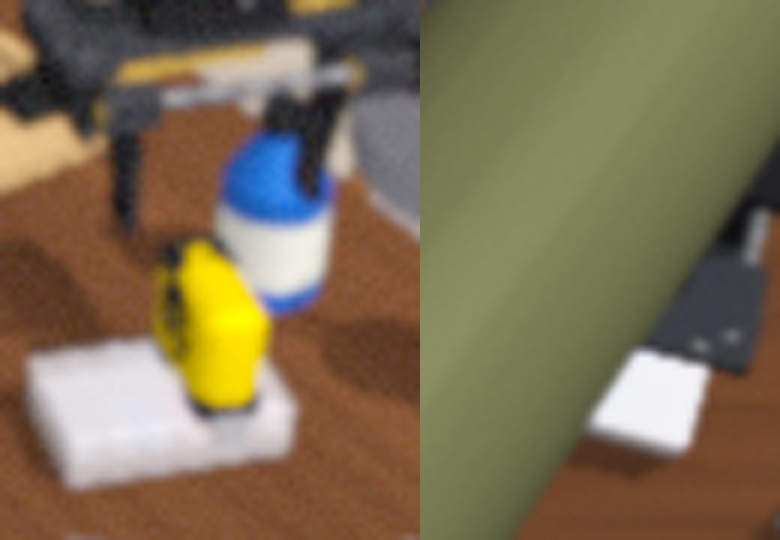

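The move was refused because the rows need every key, so the picture shows the arm unchanged: gripper still hovering, hook visible at (232,432). I'll resend with all keys.

```bash
python3 -m crank '[{"x":-0.0093,"y":0.004,"z":0,"turn":0},{"x":-0.0093,"y":0.004,"z":0.02,"turn":0},{"x":-0.0093,"y":0.004,"z":0.045,"turn":0},{"x":-0.0093,"y":0.004,"z":0.065,"turn":0},{"x":-0.0093,"y":0.004,"z":0.077,"turn":0},{"x":-0.0093,"y":0.004,"z":0.078,"turn":0},{"x":-0.0093,"y":0.004,"z":0.078,"turn":0}]' 0.087 13
python3 to.py .601 -.238 .074 76.5
python3 - <<'E'
from h import *
m=crop("side",0,280,150,70,90,6)
cv2.imwrite("pics/g3.png",m)
E
```

```text
time_s: 4.3
tool_pos: [0.6031, -0.2407, 0.0741]
tool_rot: [179.9, 0.0, 76.5]
force: [1.3, 0.1, -0.1]
grip_width: 0.0869
grasp_force: 0.0
t 4.3 [ 0.6031 -0.2407  0.0741] [1.7994e+02 1.0000e-02 7.6470e+01] F [ 1.3  0.1 -0.1] dxyz [ 0.0021 -0.0027  0.0001] turn -0.0
```

View pics/g3.png

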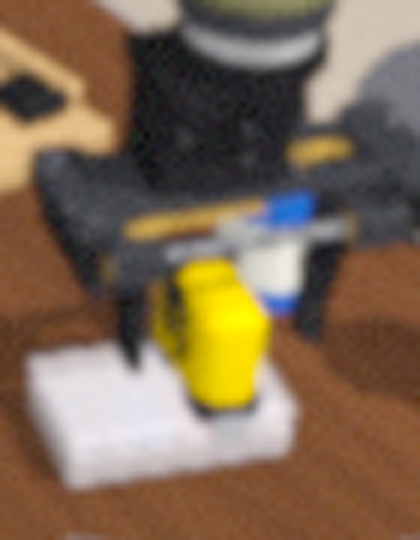

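Fingers straddle the tape cleanly (left finger at 138, tape 155–270, right finger at 300). I'll close in two stages with light force.

```bash
python3 -m crank '[{"x":0.002,"y":0,"z":0,"turn":0},{"x":0.002,"y":0,"z":0,"turn":0},{"x":0.002,"y":0,"z":0,"turn":0},{"x":0.002,"y":0,"z":0,"turn":0},{"x":0.002,"y":0,"z":0,"turn":0},{"x":0.002,"y":0,"z":0,"turn":0}]' 0.048 12
python3 -m crank '[{"x":0,"y":0,"z":0,"turn":0},{"x":0,"y":0,"z":0,"turn":0},{"x":0,"y":0,"z":0,"turn":0},{"x":0,"y":0,"z":0,"turn":0},{"x":0,"y":0,"z":0,"turn":0},{"x":0,"y":0,"z":0,"turn":0}]' 0.036 12
```

```text
time_s: 5.1
tool_pos: [0.6031, -0.2384, 0.0735]
tool_rot: [-180.0, -0.0, 76.5]
force: [-0.3, -0.1, -0.9]
grip_width: 0.0486
grasp_force: 0.0
time_s: 5.85
tool_pos: [0.6025, -0.2384, 0.0735]
tool_rot: [-179.9, -0.0, 76.5]
force: [-5.0, 1.1, 3.7]
grip_width: 0.041
grasp_force: 11.9
```

Width 41 mm, so the button is still out, gripped at 12 N. Now I'll lift.

```bash
python3 -m crank '[{"x":0,"y":0,"z":0,"turn":0},{"x":0,"y":0,"z":-0.004,"turn":0},{"x":0,"y":0,"z":-0.01,"turn":0},{"x":0,"y":0,"z":-0.025,"turn":0},{"x":0,"y":0,"z":-0.045,"turn":0},{"x":0,"y":0,"z":-0.06,"turn":0},{"x":0,"y":0,"z":-0.065,"turn":0},{"x":0,"y":0,"z":-0.065,"turn":0}]' 0.036 14
python3 to.py .595 .0323 .12 96.9
```

```text
time_s: 6.85
tool_pos: [0.6033, -0.2384, 0.139]
tool_rot: [180.0, -0.0, 76.5]
force: [-0.2, -0.1, -3.5]
grip_width: 0.0414
grasp_force: 13.9
t 6.85 [ 0.6033 -0.2384  0.139 ] [ 1.7995e+02 -2.0000e-02  7.6480e+01] F [-0.2 -0.1 -3.5] dxyz [ 0.2613 -0.0713  0.019 ] turn -0.356
```

```bash
python3 -m crank '[{"x":0.02,"y":-0.005,"z":0,"turn":-0.03},{"x":0.055,"y":-0.015,"z":0,"turn":-0.08},{"x":0.1,"y":-0.027,"z":0,"turn":-0.15},{"x":0.145,"y":-0.04,"z":0,"turn":-0.22},{"x":0.19,"y":-0.052,"z":0,"turn":-0.28},{"x":0.23,"y":-0.063,"z":0.01,"turn":-0.33},{"x":0.255,"y":-0.07,"z":0.02,"turn":-0.356},{"x":0.2613,"y":-0.0713,"z":0.035,"turn":-0.356},{"x":0.2613,"y":-0.0713,"z":0.05,"turn":-0.356},{"x":0.2613,"y":-0.0713,"z":0.058,"turn":-0.356},{"x":0.2613,"y":-0.0713,"z":0.058,"turn":-0.356},{"x":0.2613,"y":-0.0713,"z":0.058,"turn":-0.356}]'
python3 to.py .595 .0323 .0595 96.9
python3 - <<'E'
from fit import *
o=(215,140); s=7
m=crop("side",0,*o,110,80,s)
for L in([(-.095,-.12,.018),(-.095,.12,.018)],[(.095,-.12,.018),(.095,.12,.018)],[(-.095,0,.018),(.095,0,.018)]):
    u=((proj("side",W(po,L))-o+.5)*s).astype(int); cv2.line(m,u[0].tolist(),u[1].tolist(),(0,255,0),1)
cv2.imwrite("pics/p1.png",m)
E
```

```text
time_s: 8.35
tool_pos: [0.5953, 0.0313, 0.081]
tool_rot: [179.9, 0.0, 96.8]
force: [1.3, -0.2, -2.6]
grip_width: 0.0413
grasp_force: 13.9
t 8.35 [0.5953 0.0313 0.081 ] [1.7995e+02 1.0000e-02 9.6790e+01] F [ 1.3 -0.2 -2.6] dxyz [ 0.001  -0.0002  0.0215] turn -0.002
org [0.585 0.097 0.   ] 96.9 [[-0.1, -0.6], [0.3, 0.7], [0.2, -1.0], [0.4, 0.3], [0.0, -0.1], [-0.3, -2.6], [-0.6, 0.0], [-0.1, -0.1]]
case [ 0.5784 -0.2272  0.    ] -104.0 [[-0.4, -0.6], [-0.6, 0.2], [-0.7, 0.5], [1.2, 2.4], [-0.1, 0.3]]
tape [ 0.6014 -0.2379  0.032 ] -103.1 [[-0.3, -1.6], [-0.8, 0.5], [-2.1, 1.0], [1.3, 3.2], [0.0, 0.7], [2.0, 0.8]]
```

View pics/p1.png

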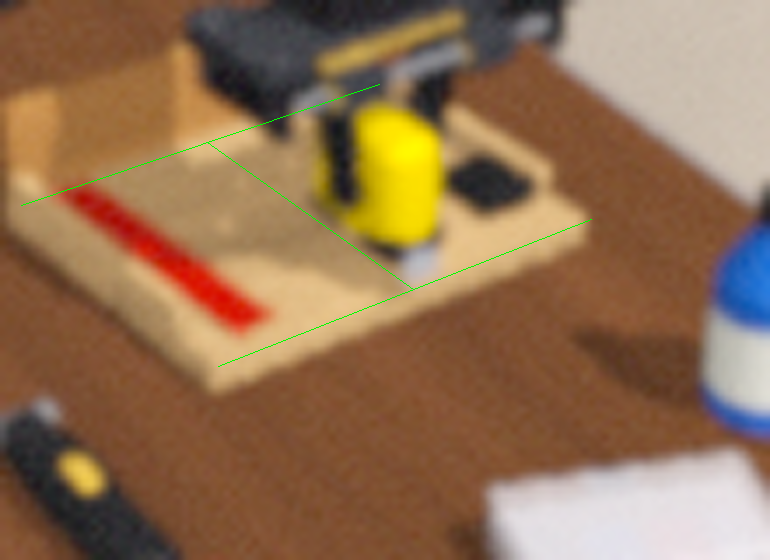

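The hook appears at crop (418,262), close to the front edge line at (413,290). I'll convert that to the organiser's frame.

```bash
python3 - <<'E' | tail -8
from fit import *
iv=lambda P:(np.array([*P])-po[:3])@R.from_euler("z",po[3]).as_matrix()
for u,v in((418,262),(418,265)):
    q=onz("side",(215+u/7-.5,140+v/7-.5),.0375); print(q,iv([*q,.0375]))
p=np.array([.5953,.0313,.0395])
pt=np.r_[p-[.0025*.993,.0025*.12,0],np.radians(-83.2)]
L=[(.042,y,z) for y in(-.01,.01) for z in(-.009,.005)]
print(((proj("side",W(pt,L))-[215,140]+.5)*7).round(), iv(W(pt,(.0395,0,-.004))[0]))
E
```

```text
case [ 0.5784 -0.2272  0.    ] -104.0 [[-0.4, -0.6], [-0.6, 0.2], [-0.7, 0.5], [1.2, 2.4], [-0.1, 0.3]]
tape [ 0.6014 -0.2379  0.032 ] -103.1 [[-0.3, -1.6], [-0.8, 0.5], [-2.1, 1.0], [1.3, 3.2], [0.0, 0.7], [2.0, 0.8]]
[ 0.59587974 -0.00216561] [-0.09973085  0.00114551  0.0375    ]
[ 0.59441439 -0.00464657] [-0.10201782  0.00289829  0.0375    ]
[[414. 287.]
 [414. 263.]
 [445. 275.]
 [446. 251.]] [-0.1059375   0.00027005  0.0355    ]
```

The hook's inner face is only about 4 mm past the edge, so the grip sits several mm off the tape's centre. I'll back off 8 mm, then lower gently.

```bash
python3 -m crank '[{"x":-0.004,"y":0,"z":0,"turn":0},{"x":-0.008,"y":0,"z":0,"turn":0},{"x":-0.008,"y":0,"z":0.006,"turn":0},{"x":-0.008,"y":0,"z":0.012,"turn":0},{"x":-0.008,"y":0,"z":0.016,"turn":0},{"x":-0.008,"y":0,"z":0.018,"turn":0},{"x":-0.008,"y":0,"z":0.018,"turn":0}]'
python3 -m crank '[{"x":0,"y":0,"z":0.001,"turn":0},{"x":0,"y":0,"z":0.002,"turn":0},{"x":0,"y":0,"z":0.002,"turn":0}]'
```

```text
time_s: 9.28
tool_pos: [0.5957, 0.0244, 0.0623]
tool_rot: [-180.0, 0.0, 96.9]
force: [-0.2, 0.2, -3.4]
grip_width: 0.0412
grasp_force: 13.9
time_s: 9.65
tool_pos: [0.5958, 0.0244, 0.0606]
tool_rot: [180.0, -0.0, 96.9]
force: [0.5, 0.9, -4.3]
grip_width: 0.0416
grasp_force: 13.9
```

```bash
python3 -m crank '[{"x":0,"y":0,"z":0.0005,"turn":0},{"x":0,"y":0,"z":0.001,"turn":0},{"x":0,"y":0,"z":0.001,"turn":0}]'; python3 -m crank '[{"x":0,"y":0,"z":0.0003,"turn":0},{"x":0,"y":0,"z":0.0005,"turn":0},{"x":0,"y":0,"z":0.0005,"turn":0}]'
```

```text
time_s: 10.02
tool_pos: [0.5958, 0.0244, 0.0595]
tool_rot: [-180.0, -0.0, 96.9]
force: [-1.1, 0.5, -3.1]
grip_width: 0.041
grasp_force: 13.9
time_s: 10.4
tool_pos: [0.5959, 0.0244, 0.0595]
tool_rot: [180.0, -0.0, 96.9]
force: [-1.7, 0.0, 1.0]
grip_width: 0.0409
grasp_force: 13.9
```

Board contact at the expected height. Now I'll draw back slowly to feel the hook catch.

```bash
python3 -m crank '[{"x":0.002,"y":0,"z":0,"turn":0},{"x":0.004,"y":0,"z":0,"turn":0},{"x":0.006,"y":0,"z":0,"turn":0},{"x":0.008,"y":0,"z":0,"turn":0},{"x":0.008,"y":0,"z":0,"turn":0}]';python3 -m crank '[{"x":0.001,"y":0,"z":0,"turn":0},{"x":0.002,"y":0,"z":0,"turn":0},{"x":0.002,"y":0,"z":0,"turn":0}]';python3 -m crank '[{"x":0.001,"y":0,"z":0,"turn":0},{"x":0.002,"y":0,"z":0,"turn":0},{"x":0.002,"y":0,"z":0,"turn":0}]'
```

```text
time_s: 11.02
tool_pos: [0.5954, 0.0323, 0.0595]
tool_rot: [179.9, 0.0, 96.9]
force: [1.1, -3.4, 2.6]
grip_width: 0.0409
grasp_force: 13.9
time_s: 11.4
tool_pos: [0.595, 0.0339, 0.0594]
tool_rot: [179.9, 0.0, 96.9]
force: [1.1, -4.7, 4.6]
grip_width: 0.0407
grasp_force: 13.9
time_s: 11.78
tool_pos: [0.5947, 0.0357, 0.0594]
tool_rot: [180.0, 0.0, 96.9]
force: [1.1, -4.6, 5.0]
grip_width: 0.041
grasp_force: 13.9
```

The spring load (~4 N) appears from about TCP y = 0.033, about 8 mm before it would if centred, which confirms the grip is ~8 mm toward the mouth. The tape stands stably here, so I'll relax the pull, release, and re-grip centred on the button.

```bash
python3 -m crank '[{"x":-0.002,"y":0,"z":0,"turn":0},{"x":-0.004,"y":0,"z":-0.0005,"turn":0},{"x":-0.004,"y":0,"z":-0.0005,"turn":0}]' && python3 -m crank '[{"x":0,"y":0,"z":0,"turn":0},{"x":0,"y":0,"z":0,"turn":0},{"x":0,"y":0,"z":0,"turn":0},{"x":0,"y":0,"z":0,"turn":0},{"x":0.004,"y":0,"z":0,"turn":0},{"x":0.008,"y":0,"z":0,"turn":0},{"x":0.008,"y":0,"z":0,"turn":0}]' 0.062 12 && python3 -m crank '[{"x":0,"y":0,"z":0,"turn":0},{"x":0,"y":0,"z":0,"turn":0},{"x":0,"y":0,"z":0,"turn":0},{"x":0,"y":0,"z":0,"turn":0}]' 0.045 12 && python3 -m crank '[{"x":0,"y":0,"z":0,"turn":0},{"x":0,"y":0,"z":0,"turn":0},{"x":0,"y":0,"z":0,"turn":0},{"x":0,"y":0,"z":0,"turn":0}]' 0.036 14
```

```text
time_s: 12.15
tool_pos: [0.5947, 0.0354, 0.0595]
tool_rot: [-180.0, -0.2, 97.0]
force: [-0.7, 5.1, 3.9]
grip_width: 0.0413
grasp_force: 14.0
time_s: 13.02
tool_pos: [0.5939, 0.0411, 0.0596]
tool_rot: [180.0, -0.0, 96.9]
force: [-0.4, 0.2, 0.5]
grip_width: 0.0624
grasp_force: 0.0
time_s: 13.52
tool_pos: [0.594, 0.0402, 0.0596]
tool_rot: [180.0, -0.0, 96.9]
force: [0.5, -0.1, 0.4]
grip_width: 0.0457
grasp_force: 0.0
time_s: 14.02
tool_pos: [0.5941, 0.0403, 0.0596]
tool_rot: [180.0, 0.0, 96.9]
force: [1.1, -0.6, -0.6]
grip_width: 0.0407
grasp_force: 13.9
```

Comparing forces: backward -4.6 N and forward +5.1 N, so that was board friction from pressing down, not the hook. The re-grip has moved the fingers toward the button by about 5 mm. I'll lift the load off slightly and feel for the hook again.

```bash
python3 -m crank '[{"x":0,"y":0,"z":-0.0005,"turn":0},{"x":0,"y":0,"z":-0.001,"turn":0},{"x":0,"y":0,"z":-0.001,"turn":0}]' && for i in 1 2 3; do :; done; python3 -m crank '[{"x":0.0015,"y":0,"z":0,"turn":0},{"x":0.003,"y":0,"z":0,"turn":0},{"x":0.003,"y":0,"z":0,"turn":0}]' && python3 -m crank '[{"x":0.0015,"y":0,"z":0,"turn":0},{"x":0.003,"y":0,"z":0,"turn":0},{"x":0.003,"y":0,"z":0,"turn":0}]'&& python3 -m crank '[{"x":0.0015,"y":0,"z":0,"turn":0},{"x":0.003,"y":0,"z":0,"turn":0},{"x":0.003,"y":0,"z":0,"turn":0}]'
```

```text
time_s: 14.4
tool_pos: [0.5934, 0.0402, 0.0602]
tool_rot: [-179.9, -0.0, 96.9]
force: [-0.5, 0.3, -3.0]
grip_width: 0.0408
grasp_force: 13.9
time_s: 14.78
tool_pos: [0.5935, 0.0436, 0.0605]
tool_rot: [-180.0, -0.0, 96.9]
force: [-1.1, 1.0, -3.6]
grip_width: 0.0406
grasp_force: 13.9
time_s: 15.15
tool_pos: [0.5932, 0.0465, 0.0606]
tool_rot: [180.0, -0.0, 96.9]
force: [-0.3, -0.2, -3.3]
grip_width: 0.0409
grasp_force: 13.9
time_s: 15.52
tool_pos: [0.5928, 0.049, 0.0605]
tool_rot: [-180.0, 0.0, 96.9]
force: [-0.3, -1.1, -2.9]
grip_width: 0.0408
grasp_force: 13.9
```

```bash
python3 -m crank '[{"x":0.0015,"y":0,"z":0,"turn":0},{"x":0.003,"y":0,"z":0,"turn":0},{"x":0.003,"y":0,"z":0,"turn":0}]' && python3 -m crank '[{"x":0.0015,"y":0,"z":0,"turn":0},{"x":0.003,"y":0,"z":0,"turn":0},{"x":0.003,"y":0,"z":0,"turn":0}]'
```

```text
time_s: 15.9
tool_pos: [0.5925, 0.0516, 0.0605]
tool_rot: [180.0, 0.0, 96.9]
force: [1.3, -3.4, -4.7]
grip_width: 0.0413
grasp_force: 13.9
time_s: 16.27
tool_pos: [0.5921, 0.0554, 0.0605]
tool_rot: [180.0, -0.0, 96.9]
force: [1.1, -3.3, -4.8]
grip_width: 0.0406
grasp_force: 13.9
```

The hook caught this time: a steady -3.4 N with the board load off, from TCP y ≈ 0.049–0.050. That puts the fingers ~7 mm heelward of the button centre, so I'll unload, set the tape down and re-grip 7 mm toward the mouth.

```bash
python3 -m crank '[{"x":-0.002,"y":0,"z":0,"turn":0},{"x":-0.004,"y":0,"z":0,"turn":0},{"x":-0.006,"y":0,"z":0,"turn":0},{"x":-0.006,"y":0,"z":0.0007,"turn":0},{"x":-0.006,"y":0,"z":0.0007,"turn":0}]' && python3 -m crank '[{"x":0,"y":0,"z":0,"turn":0},{"x":0,"y":0,"z":0,"turn":0},{"x":0,"y":0,"z":0,"turn":0},{"x":0,"y":0,"z":0,"turn":0}]' 0.062 12 && python3 -m crank '[{"x":-0.004,"y":0,"z":0,"turn":0},{"x":-0.007,"y":0,"z":0,"turn":0},{"x":-0.007,"y":0,"z":0,"turn":0}]'  && python3 -m crank '[{"x":0,"y":0,"z":0,"turn":0},{"x":0,"y":0,"z":0,"turn":0},{"x":0,"y":0,"z":0,"turn":0},{"x":0,"y":0,"z":0,"turn":0}]' 0.045 12 && python3 -m crank '[{"x":0,"y":0,"z":0,"turn":0},{"x":0,"y":0,"z":0,"turn":0},{"x":0,"y":0,"z":0,"turn":0},{"x":0,"y":0,"z":0,"turn":0}]' 0.036 14; python3 - <<'E'
from fit import *
im=imaging.read_camera("side")[:,:,::-1]; cv2.imwrite("pics/n1.png",im)
E
```

```text
time_s: 16.9
tool_pos: [0.5928, 0.0495, 0.06]
tool_rot: [-180.0, -0.0, 96.9]
force: [-1.0, -3.1, -2.9]
grip_width: 0.0411
grasp_force: 13.9
time_s: 17.4
tool_pos: [0.593, 0.0495, 0.06]
tool_rot: [180.0, -0.0, 96.9]
force: [0.4, 0.1, -0.4]
grip_width: 0.0611
grasp_force: 0.0
time_s: 17.77
tool_pos: [0.5937, 0.0416, 0.0599]
tool_rot: [180.0, 0.0, 96.8]
force: [0.1, 1.4, -0.2]
grip_width: 0.0618
grasp_force: 0.0
time_s: 18.27
tool_pos: [0.5937, 0.0423, 0.0599]
tool_rot: [180.0, -0.0, 96.9]
force: [-0.4, 0.7, -0.8]
grip_width: 0.0455
grasp_force: 0.0
time_s: 18.77
tool_pos: [0.5936, 0.0423, 0.0599]
tool_rot: [-180.0, -0.0, 96.9]
force: [0.5, -0.5, 0.5]
grip_width: 0.0407
grasp_force: 14.0
org [0.585 0.097 0.   ] 96.9 [[-0.1, -0.6], [0.3, 0.7], [0.2, -1.0], [0.4, 0.3], [0.0, -0.1], [-0.3, -2.6], [-0.6, 0.0], [-0.1, -0.1]]
case [ 0.5784 -0.2272  0.    ] -104.0 [[-0.4, -0.6], [-0.6, 0.2], [-0.7, 0.5], [1.2, 2.4], [-0.1, 0.3]]
tape [ 0.6014 -0.2379  0.032 ] -103.1 [[-0.3, -1.6], [-0.8, 0.5], [-2.1, 1.0], [1.3, 3.2], [0.0, 0.7], [2.0, 0.8]]
```

Centred now to within about 2 mm (TCP y 0.0423, predicted 0.0422). Next I'll draw it back along the board with the weight taken off, checking force on the way.

```bash
python3 -m crank '[{"x":0,"y":0,"z":-0.0007,"turn":0},{"x":0.004,"y":0,"z":-0.0007,"turn":0},{"x":0.01,"y":0,"z":-0.0007,"turn":0},{"x":0.018,"y":0,"z":-0.0007,"turn":0},{"x":0.026,"y":0,"z":-0.0007,"turn":0},{"x":0.034,"y":0,"z":-0.0007,"turn":0},{"x":0.042,"y":0,"z":-0.0007,"turn":0},{"x":0.048,"y":0,"z":-0.0007,"turn":0},{"x":0.05,"y":0,"z":-0.0007,"turn":0},{"x":0.05,"y":0,"z":-0.0007,"turn":0}]'
```

```text
time_s: 20.08
tool_pos: [0.5876, 0.0919, 0.0605]
tool_rot: [-180.0, 0.0, 96.9]
force: [1.2, -4.3, -5.0]
grip_width: 0.0408
grasp_force: 13.9
```

```bash
python3 -m crank '[{"x":0.006,"y":0,"z":0,"turn":0},{"x":0.014,"y":0,"z":0,"turn":0},{"x":0.022,"y":0,"z":0,"turn":0},{"x":0.03,"y":0,"z":0,"turn":0},{"x":0.038,"y":0,"z":0,"turn":0},{"x":0.044,"y":0,"z":0,"turn":0},{"x":0.048,"y":0,"z":0.0003,"turn":0},{"x":0.05,"y":0,"z":0.0005,"turn":0},{"x":0.05,"y":0,"z":0.0007,"turn":0},{"x":0.05,"y":0,"z":0.0007,"turn":0}]'
python3 -m crank '[{"x":0.001,"y":0,"z":0,"turn":0},{"x":0.003,"y":0,"z":0.0,"turn":0},{"x":0.004,"y":0,"z":0,"turn":0},{"x":0.004,"y":0,"z":0,"turn":0}]'
```

```text
time_s: 21.32
tool_pos: [0.5817, 0.1416, 0.0601]
tool_rot: [-180.0, -0.0, 96.9]
force: [0.5, -3.7, -0.6]
grip_width: 0.0411
grasp_force: 13.9
time_s: 21.82
tool_pos: [0.5816, 0.1444, 0.0601]
tool_rot: [180.0, 0.1, 96.8]
force: [0.6, -5.4, -1.1]
grip_width: 0.0408
grasp_force: 13.9
```

```bash
python3 -m crank '[{"x":0.001,"y":0,"z":0,"turn":0},{"x":0.002,"y":0,"z":0.0,"turn":0},{"x":0.002,"y":0,"z":0,"turn":0},{"x":0.002,"y":0,"z":0,"turn":0}]';python3 -m crank '[{"x":0.001,"y":0,"z":0,"turn":0},{"x":0.002,"y":0,"z":0.0,"turn":0},{"x":0.002,"y":0,"z":0,"turn":0},{"x":0.002,"y":0,"z":0,"turn":0}]'
```

```text
time_s: 22.32
tool_pos: [0.5814, 0.1463, 0.0601]
tool_rot: [180.0, 0.1, 96.8]
force: [0.5, -5.5, -1.0]
grip_width: 0.0406
grasp_force: 13.9
time_s: 22.82
tool_pos: [0.5812, 0.1483, 0.0601]
tool_rot: [180.0, 0.1, 96.8]
force: [1.1, -6.8, -1.5]
grip_width: 0.0408
grasp_force: 13.9
```

```bash
python3 -m crank '[{"x":0.001,"y":0,"z":0,"turn":0},{"x":0.0015,"y":0,"z":0,"turn":0},{"x":0.0015,"y":0,"z":0,"turn":0}]'
```

```text
time_s: 23.2
tool_pos: [0.5811, 0.1497, 0.0602]
tool_rot: [180.0, 0.1, 96.8]
force: [1.3, -5.6, -2.3]
grip_width: 0.0408
grasp_force: 13.9
```

```bash
python3 -m crank '[{"x":0.001,"y":0,"z":0,"turn":0},{"x":0.0015,"y":0,"z":0,"turn":0},{"x":0.0015,"y":0,"z":0,"turn":0}]'; python3 -c "
from cell import env;o=env.get_obs();print(o['force'],o['wrist_torque'])"
```

```text
time_s: 23.58
tool_pos: [0.5809, 0.1512, 0.0601]
tool_rot: [180.0, 0.1, 96.8]
force: [-0.0, -5.8, -1.8]
grip_width: 0.0409
grasp_force: 13.9
[-0.01803799 -5.82260833 -1.76729464] [-1.35608185 -0.16341098  0.1038187 ]
```

```bash
python3 -m crank '[{"x":0.0005,"y":0,"z":0,"turn":0},{"x":0.001,"y":0,"z":0,"turn":0},{"x":0.001,"y":0,"z":0,"turn":0}]'; python3 -c "
from cell import env;o=env.get_obs();print(o['force'],o['wrist_torque'])"
```

```text
time_s: 23.95
tool_pos: [0.5808, 0.1522, 0.0601]
tool_rot: [180.0, 0.1, 96.8]
force: [1.8, -5.6, -1.4]
grip_width: 0.0408
grasp_force: 13.9
[ 1.80327961 -5.61269234 -1.40044862] [-1.32404783 -0.20995972  0.09984894]
```

```bash
python3 -m crank '[{"x":0.0005,"y":0,"z":0,"turn":0},{"x":0.001,"y":0,"z":0,"turn":0},{"x":0.001,"y":0,"z":0,"turn":0}]'; python3 -c "
from cell import env;o=env.get_obs();print(o['force'],o['wrist_torque'])"
```

```text
time_s: 24.32
tool_pos: [0.5806, 0.1531, 0.0601]
tool_rot: [180.0, 0.1, 96.8]
force: [0.9, -5.9, -1.8]
grip_width: 0.041
grasp_force: 13.9
[ 0.90105249 -5.93533992 -1.83963101] [-1.38725705 -0.24327323  0.09115066]
```

```bash
python3 -m crank '[{"x":0.0005,"y":0,"z":0,"turn":0},{"x":0.001,"y":0,"z":0,"turn":0},{"x":0.001,"y":0,"z":0,"turn":0}]'; python3 -c "
from cell import env;o=env.get_obs();print(o['force'],o['wrist_torque'])"
```

```text
time_s: 24.7
tool_pos: [0.5806, 0.1541, 0.0602]
tool_rot: [180.0, 0.1, 96.8]
force: [0.9, -5.8, -1.9]
grip_width: 0.0411
grasp_force: 13.9
[ 0.92488993 -5.79342582 -1.9309385 ] [-1.36315846 -0.22115628  0.0780989 ]
```

```bash
python3 -m crank '[{"x":0.0005,"y":0,"z":0,"turn":0},{"x":0.001,"y":0,"z":0,"turn":0},{"x":0.001,"y":0,"z":0,"turn":0}]'; python3 -c "
from cell import env;o=env.get_obs();print(o['force'],o['wrist_torque'])"
```

```text
time_s: 25.08
tool_pos: [0.5805, 0.1546, 0.0601]
tool_rot: [180.0, 0.1, 96.8]
force: [1.0, -7.0, -1.8]
grip_width: 0.041
grasp_force: 13.9
[ 1.00097864 -7.01584504 -1.83218078] [-1.55152778 -0.1792145   0.14473049]
```

The panel is felt at TCP y 0.1546: the motion stalled and the load is rising. One more small step to seat it.

```bash
python3 -m crank '[{"x":0.0005,"y":0,"z":0,"turn":0},{"x":0.001,"y":0,"z":0,"turn":0},{"x":0.001,"y":0,"z":0,"turn":0}]'; python3 -c "
from cell import env;o=env.get_obs();print(o['force'],o['wrist_torque'])"
```

```text
time_s: 25.45
tool_pos: [0.5805, 0.1547, 0.0601]
tool_rot: [180.0, 0.2, 96.8]
force: [0.3, -8.3, -1.2]
grip_width: 0.0409
grasp_force: 13.9
[ 0.28914083 -8.28597251 -1.1977563 ] [-1.7698155  -0.21656301  0.09965191]
```

```bash
python3 -m crank '[{"x":0.0003,"y":0,"z":0.0003,"turn":0},{"x":0.0005,"y":0,"z":0.0005,"turn":0},{"x":0.0005,"y":0,"z":0.0005,"turn":0}]'; python3 -c "
from cell import env;o=env.get_obs();print(o['force'],o['wrist_torque'])"
```

```text
time_s: 25.82
tool_pos: [0.5805, 0.1547, 0.0601]
tool_rot: [180.0, 0.2, 96.7]
force: [0.9, -9.5, 1.0]
grip_width: 0.0407
grasp_force: 13.9
[ 0.86005379 -9.51339203  1.03119082] [-2.04826043  0.08737652  0.19341215]
```

The heel is seated with about 3.5 N and the tape's weight is on the board. Now I'll squeeze the stop button home.

```bash
python3 -m crank '[{"x":0,"y":0,"z":0,"turn":0},{"x":0,"y":0,"z":0,"turn":0},{"x":0,"y":0,"z":0,"turn":0},{"x":0,"y":0,"z":0,"turn":0},{"x":0,"y":0,"z":0,"turn":0},{"x":0,"y":0,"z":0,"turn":0},{"x":0,"y":0,"z":0,"turn":0},{"x":0,"y":0,"z":0,"turn":0}]' 0.03 42; python3 -c "
from cell import env;o=env.get_obs();print(o['force'],o['wrist_torque'])"
```

```text
time_s: 26.82
tool_pos: [0.5789, 0.1545, 0.0601]
tool_rot: [-179.8, 0.2, 96.7]
force: [-3.9, -10.8, 4.9]
grip_width: 0.0371
grasp_force: 41.9
[ -3.85512734 -10.84969559   4.92259395] [-2.12161245  1.09910745  0.03417434]
```

Width dropped from 41 to 37.1 mm, so the button is home. I'll ease off the residual lateral and downward loads, then release gently.

```bash
python3 -m crank '[{"x":0,"y":0,"z":0,"turn":0},{"x":0,"y":0,"z":0,"turn":0},{"x":0,"y":-0.001,"z":-0.0003,"turn":0},{"x":-0.0005,"y":-0.0016,"z":-0.0006,"turn":0},{"x":-0.001,"y":-0.0018,"z":-0.0006,"turn":0},{"x":-0.001,"y":-0.0018,"z":-0.0006,"turn":0}]' 0.03 42; python3 -c "
from cell import env;o=env.get_obs();print(o['force'],o['wrist_torque'])"
```

```text
time_s: 27.58
tool_pos: [0.5788, 0.1545, 0.0602]
tool_rot: [179.9, 0.1, 96.7]
force: [2.1, -7.6, -2.6]
grip_width: 0.0369
grasp_force: 41.9
[ 2.09257321 -7.56365745 -2.6100815 ] [-1.64679343 -0.2926928  -0.06006363]
```

```bash
python3 -m crank '[{"x":0,"y":0.0006,"z":0.0003,"turn":0},{"x":0,"y":0.0006,"z":0.0003,"turn":0},{"x":0,"y":0.0006,"z":0.0003,"turn":0}]' 0.03 15; python3 -m crank '[{"x":0,"y":0,"z":0,"turn":0},{"x":0,"y":0,"z":0,"turn":0},{"x":0,"y":0,"z":0,"turn":0}]' 0.03 4;  python3 -m crank '[{"x":0,"y":0,"z":0,"turn":0},{"x":0,"y":0,"z":0,"turn":0},{"x":0,"y":0,"z":0,"turn":0},{"x":0,"y":0,"z":0,"turn":0}]' 0.06 4; python3 -c "
from cell import env;o=env.get_obs();print(o['force'],o['wrist_torque'])"
```

```text
time_s: 27.95
tool_pos: [0.5788, 0.1546, 0.0601]
tool_rot: [-180.0, 0.1, 96.7]
force: [-0.3, -8.1, 0.9]
grip_width: 0.0376
grasp_force: 15.0
time_s: 28.32
tool_pos: [0.5787, 0.1554, 0.0601]
tool_rot: [-180.0, 0.0, 96.8]
force: [-0.5, -6.2, 1.5]
grip_width: 0.0372
grasp_force: 4.0
time_s: 28.82
tool_pos: [0.5786, 0.1574, 0.0598]
tool_rot: [180.0, -0.0, 96.9]
force: [-0.3, -0.6, -0.2]
grip_width: 0.059
grasp_force: 0.0
[-0.29461493 -0.60112051 -0.22636232] [-0.1086513  -0.00391762  0.01320735]
```

```bash
python3 -m crank '[{"x":0,"y":0,"z":-0.01,"turn":0},{"x":0,"y":0,"z":-0.03,"turn":0},{"x":0,"y":0,"z":-0.06,"turn":0},{"x":0,"y":0,"z":-0.1,"turn":0},{"x":0,"y":0,"z":-0.15,"turn":0},{"x":0.05,"y":0,"z":-0.18,"turn":0},{"x":0.11,"y":0,"z":-0.18,"turn":0},{"x":0.17,"y":-0.02,"z":-0.18,"turn":0},{"x":0.22,"y":-0.05,"z":-0.18,"turn":0},{"x":0.22,"y":-0.08,"z":-0.18,"turn":0},{"x":0.22,"y":-0.08,"z":-0.18,"turn":0}]' 0.062
python3 - <<'E' | tail -6
from fit import *
L=np.array([[a,b,c] for a in(-.0375,.0375) for b in(-.018,.018) for c in(0,.066)])
c=W(po,(.0575,.0005,.018))[0]; q=W(np.r_[c,po[3]-np.pi],L)
for n in("top","side"):
    im=imaging.read_camera(n)[:,:,::-1]; w=proj(n,q); cv2.imwrite(f"pics/f_{n}.png",im)
    a,b=w.min(0).astype(int)-8,w.max(0).astype(int)+8
    h=cv2.cvtColor(np.ascontiguousarray(im),cv2.COLOR_BGR2HSV)[a[1]:b[1],a[0]:b[0]]
    m=(h[...,0]>22)&(h[...,0]<36)&(h[...,1]>190)&(h[...,2]>90); v,u=np.nonzero(m)
    print(n,"box",w.min(0).round(1),w.max(0).round(1),"yellow",len(u),(u.min()+a[0],v.min()+a[1],u.max()+1+a[0],v.max()+1+a[1]) if len(u) else 0)
    # steel blade rows between mouth and edge: brightness profile across the board midway
    mid=proj(n,W(po,[(-.04,y,.022) for y in np.linspace(-.03,.03,13)])).round().astype(int); print([im[y,x].tolist() for x,y in mid])
E
```

```text
time_s: 30.2
tool_pos: [0.471, 0.3669, 0.2414]
tool_rot: [180.0, -0.1, 97.1]
force: [-0.4, -0.3, -0.2]
grip_width: 0.0619
grasp_force: 0.0
case [ 0.5784 -0.2272  0.    ] -104.0 [[-0.4, -0.6], [-0.6, 0.2], [-0.7, 0.5], [1.2, 2.4], [-0.1, 0.3]]
tape [ 0.6014 -0.2379  0.032 ] -103.1 [[-0.3, -1.6], [-0.8, 0.5], [-2.1, 1.0], [1.3, 3.2], [0.0, 0.7], [2.0, 0.8]]
top box [141.1 152.9] [174.2 174.1] yellow 347 (np.int64(146), np.int64(155), np.int64(182), np.int64(172))
[[132, 200, 239], [131, 200, 239], [133, 203, 240], [131, 203, 240], [116, 219, 247], [0, 247, 254], [0, 247, 254], [0, 247, 254], [68, 209, 239], [127, 191, 234], [128, 195, 235], [126, 190, 232], [126, 191, 233]]
side box [239.7 143.5] [258.9 169.1] yellow 280 (np.int64(241), np.int64(146), np.int64(266), np.int64(177))
[[128, 183, 219], [131, 182, 219], [131, 184, 221], [126, 184, 220], [101, 205, 237], [54, 215, 245], [0, 224, 254], [0, 217, 245], [0, 204, 235], [107, 176, 209], [120, 175, 210], [130, 181, 219], [130, 183, 218]]
```

```bash
python3 - <<'E' | tail -4
from fit import *
for n in("top","side"):
    im=cv2.imread(f"pics/f_{n}.png")
    for z,xs in((.084,np.arange(.108,.015,-.004)),(.022,np.arange(.02,-.106,-.006))):
        px=proj(n,W(po,[(x,0.0,z) for x in xs])).round().astype(int)
        print(n,z,[(int(round(x*1000)),*im[v,u].tolist()) for x,(u,v) in zip(xs,px)])
E
```

```text
top 0.084 [(108, 38, 63, 98), (104, 53, 96, 145), (100, 55, 101, 150), (96, 43, 65, 96), (92, 41, 45, 52), (88, 43, 85, 94), (84, 47, 93, 104), (80, 47, 77, 85), (76, 41, 95, 110), (72, 0, 239, 252), (68, 0, 246, 254), (64, 0, 246, 254), (60, 0, 247, 254), (56, 0, 247, 254), (52, 0, 247, 254), (48, 0, 247, 254), (44, 0, 248, 254), (40, 0, 248, 254), (36, 0, 248, 254), (32, 0, 247, 254), (28, 0, 246, 254), (24, 0, 228, 249), (20, 0, 204, 234), (16, 47, 150, 182)]
top 0.022 [(20, 0, 237, 252), (14, 0, 247, 254), (8, 0, 247, 254), (2, 0, 247, 254), (-4, 0, 247, 254), (-10, 0, 247, 254), (-16, 0, 247, 254), (-22, 0, 247, 254), (-28, 0, 247, 254), (-34, 0, 247, 254), (-40, 0, 247, 254), (-46, 0, 247, 254), (-52, 0, 247, 254), (-58, 0, 247, 254), (-64, 0, 247, 254), (-70, 0, 247, 254), (-76, 0, 247, 254), (-82, 192, 220, 228), (-88, 218, 212, 209), (-94, 195, 189, 189), (-100, 48, 76, 117)]
side 0.084 [(108, 47, 79, 128), (104, 48, 74, 120), (100, 44, 71, 112), (96, 51, 65, 91), (92, 51, 65, 91), (88, 51, 71, 92), (84, 42, 117, 140), (80, 31, 146, 171), (76, 0, 205, 234), (72, 0, 205, 234), (68, 0, 210, 239), (64, 0, 226, 253), (60, 0, 222, 251), (56, 0, 226, 255), (52, 0, 226, 255), (48, 0, 222, 252), (44, 0, 230, 255), (40, 0, 228, 255), (36, 0, 238, 255), (32, 0, 238, 255), (28, 0, 235, 255), (24, 0, 243, 255), (20, 0, 234, 255), (16, 0, 212, 244)]
side 0.022 [(20, 0, 212, 240), (14, 0, 216, 245), (8, 0, 223, 253), (2, 0, 224, 254), (-4, 0, 224, 252), (-10, 0, 223, 252), (-16, 0, 223, 252), (-22, 0, 221, 251), (-28, 0, 223, 253), (-34, 0, 224, 254), (-40, 0, 224, 254), (-46, 0, 225, 253), (-52, 0, 225, 254), (-58, 0, 223, 252), (-64, 0, 224, 253), (-70, 84, 217, 243), (-76, 170, 200, 215), (-82, 185, 197, 209), (-88, 192, 188, 192), (-94, 191, 188, 191), (-100, 172, 183, 200)]
```

Both views agree: the heel ends at about 95 mm (the panel), the mouth is at ~20 mm, and the blade runs straight along the middle to the steel hook at about -95 mm (the edge). The robot is clear, so I'll hand it in.

```bash
python3 -c "
from cell import env; print(env.sign_off())"
```

```text
the job is handed in; nothing more can be done
None
```

The tape stands locked on the board with its hook on the front edge and its heel at the back panel, ready to read; I set it down and re-gripped it twice on the way (button still out), and the job went in at about 30 s with the arm clear.

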